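Butt the instrument module to its neighbour and scan the pair

ROBOT

A 6-joint arm with a two-finger parallel gripper is mounted at the origin on the work surface. World frame = base frame: x ahead of the robot, y to its left, z up, the work surface at z = 0. Lengths are in mm, angles in degrees, forces in N, time in s.
With the tool pointing down it reaches from about 350 to 850 mm from the base axis. Payload 8.1 kg.
Tool frame: the origin (TCP) lies midway between the tips of the shut fingers; the grasp point (between the pads) lies grip_depth behind it (grip_depth is the distance from the TCP to the grasp point, in mm); z points along the fingers, y is the line along which they close (so a half turn about z gives the same grasp; the last joint's range is limited). The gripper opens to 85 mm and grips with 20 to 120 N. Pads are 22 mm wide; open, the fingers measure 114 mm over their backs; the gripper's body (76 mm by 85 mm) begins 54 mm behind the grasp point. The pads swing forward as they close: fully open they stand 13 mm farther back than shut.
Start: joints at [71.711, 7.471, 85.268, -0, 87.261, -4.893], TCP at [138.983, 583.686, 231.292] pointing down, gripper open.
Joint ranges: [-169.43, 169.43], [-51.17, 129.36], [1.28, 143.12], [-76.62, 256.62], [0, 156.53], [-152.29, 152.29]. Speed limits (degrees/s): [136.94, 136.94, 159.86, 180, 180, 180].

INTERFACE

Orientations are given as [roll, pitch, yaw] about the fixed x, y, z axes, in that order (R = Rz(yaw) Ry(pitch) Rx(roll)).
In Python, from bench import sense, snapshot, hand_in, grip_depth gives the robot as it stands. The module is installed in compiled form; this text tells all that it offers.
- The arm moves only by the tool apply_moves, never from a script. Its argument "series" is text: rows parted by semicolons, each of 5 numbers parted by spaces: the shift along the tool's x, y, z each as a share of 0.3 m, from -1 to 1, then the turn about the tool's z as a share of 2 rad, from -1 to 1, then the gripper's target within -1 to 1 (shut at 1, half-way at 0, fully open at -1). In form: tx ty tz twist gripper; .... A call has 1 to 5 rows; each row shifts and turns the commanded pose from where the row before left it, along the tool's axes as they then stand; what a row does not reach is not made up. A row lasts 1/12 s, in which the tool goes at most 41.7 mm and 7.16 degrees, less where a joint would pass 70% of its speed; a pose out of reach is approached as far as the arm can. A call with a number of a shift or a turn outside -1 to 1 is refused whole. A call with a gripper value outside its range is refused whole. The fingers move at their own pace and stop on an object; "squeeze" is the grip in N (left out, the last holds). Time passes only in rows, so rows that do not move let the fingers close. It gives the time, the measured TCP pose, the force, the opening and the grip force at its end, in the units of the state.
- sense(): the state, without advancing time (a new reading comes with each control period).
- snapshot(name): name is "scene" or "top" or "wrist"; returns a dict with "frame" (384x512x3 uint8, blue, green, red), "depth" (384x512 float32, mm along the optical axis (not along the pixel's ray), 0 where there is no reading), "intrinsics" (3x3 intrinsics, pixels), "extrinsics" (4x4, takes a point from camera to world coordinates); the wrist camera has in their place "tool_from_camera" (4x4, takes a point from camera to tool coordinates, whose origin is the TCP and whose axes are the flange's). Camera axes: x right, y down, z forward; pixel columns grow to the right and rows downward; lengths in mm; the calibration is good to about 2 mm. A picture is of the moment at which its call begins: read the wrist's pose just before it.
- hand_in(): hands the job in; it is judged then, once.
The state is a dict: "time": time; "joint_pos": joint angles; "qd": joint speeds; "joint_efforts": joint torques, N m; "tool_pos": TCP position; "tcp_rot": TCP orientation; "ft_force": force on the tool from outside, world axes, zero at the start; "wrist_torque": the same for the moment, N m; "finger_gap": finger opening in mm; "grip_force": force on a finger pad.
Only numpy, scipy, OpenCV 4.12 (cv2) and the standard library are available. Lean on these libraries where they do the work, as an engineer would, in place of code of your own. Each camera call takes 0.05 s, during which the arm holds its last target. There are 200 camera calls.

TASK

Book in the pair of instrument modules: pick up the loose long black module and set it down gently on the free half of the aluminium plate, its plain end butted flush against the plain end of the module clamped there and their sides in line, and let go of it. Then squeeze the trigger of the hand scanner on the stand all the way in, hold it for about a second, and release it. Leave the other things on the bench where they are.

Things in the scene. Friction and masses are not known exactly. Their poses are not given: they have to be found in the camera images.
- module: the loose long black module, 90 (its x) x 46 (y) x 55 mm high, about 0.3 kg, standing on the bench. Two 11 mm steel binding posts stick out 14 mm from its -x end, 28 mm up; its +x end is plain and flat. White meter face and vents on top, white label on both long sides. Origin: centre of its underside. Grasp it across its 46 mm width from above
- module_mate (a point): middle of the lower edge of the module's plain end (module frame [45, 0, 0] mm); axes as the module's
- nest: fixed aluminium plate 200 (x) x 80 (y) x 8 mm, origin at the centre of its underside. A 90 x 46 x 55 mm module like the loose one is clamped on its +x half: plain end at nest x = 0 facing -x, posts at its +x end, 22 mm high clamps beside it at x 40 to 70 mm. The -x half is free: with the module butted, its origin is at nest [-45, 0, 8] mm, x axes parallel
- nest_mate (a point): on the plate's upper face, middle of the lower edge of the clamped module's plain end (nest frame [0, 0, 8] mm); axes as the nest's. The module's module_mate must come to this point
- scanner: pistol-shaped hand scanner fixed on its side on a stand, mid-plane 80 mm up; origin on the bench under the corner of grip and head. Head: x -6 to 57, y -63 to 60 mm, top at z 115 mm, window facing -y to the plate. Grip: bar along -x to x = -118 mm, y 5 to 37 mm, z 64 to 96 mm, free underneath. Trigger on the grip's -y side
- trigger (a joint): the scanner's trigger: black blade 55 mm long, 9 thick, 24 high (z 68 to 92 mm), hinged about the vertical at scanner [-6, -2, 80] mm, reaching to -x and splayed to -y. 0 = released, 0.30 rad = all the way in (along the grip). Sprung back: 3 to 8 N at 40 mm from the hinge. Across blade and grip at scanner x = -56 mm: 59 mm released, 44 mm squeezed
- trigger_pad (a point): on the trigger's outer face, 40 mm from its hinge; moves with it
- squeeze_point (a point): scanner frame [-45, 14.5, 80] mm: midway between the back of the grip and the outer face of the fully squeezed trigger; x and y axes as the scanner's. A gripper pointing down, centred here and closing along the scanner's y, squeezes the trigger fully
- short_module: bystander: loose shorter and lower black module of the same style, 60 x 46 x 42 mm, origin under its centre
- board: bystander: loose round green circuit board, 96 mm across, up to 16 mm high, origin under its centre
- multimeter: bystander: loose multimeter 150 x 75 x 35 mm lying flat, origin under its centre
- screwdriver: bystander: loose screwdriver lying along its x
- cutters: bystander: loose wire cutters about 125 mm long along x, 50 mm wide, 12 mm high
- spool: bystander: loose metal spool 60 mm across, 40 mm high, standing upright, origin under its centre
There are look-alikes about, which are no part of the job. What is shaped like the scanner but turquoise or yellow is not meant. Leave any green look-alike of the module alone.

How it is judged (in metres and radians):
On the way, in this order (a step that is already met when the one before it is completed fails the run):
1. the module stands on the plate flush against its neighbour, let go, trigger not squeezed (x of module_mate in the frame of nest_mate above -0.003 m and y of module_mate in the frame of nest_mate between -0.005 and 0.005 m and z of module_mate in the frame of nest_mate between -0.004 and 0.004 m and angle between the x axis of module and the x axis of nest, either way round below 0.06 rad and contact force between the fingers and module below 0.5 N and linear speed of module below 0.02 m/s and value of joint trigger below 0.06 rad), for 0.3 s.
2. the trigger is squeezed all the way in (over 0.24 rad) and held at least half a second while the pair stays flush (x of module_mate in the frame of nest_mate above -0.003 m and y of module_mate in the frame of nest_mate between -0.005 and 0.005 m and z of module_mate in the frame of nest_mate between -0.004 and 0.004 m and angle between the x axis of module and the x axis of nest, either way round below 0.06 rad and value of joint trigger above 0.24 rad), for 0.5 s.
At the end, for the whole second after the job is handed in: the module stands upright and at rest on the plate, its plain end within 3 mm of the clamped module's plain end, sides in line within 5 mm and 0.06 rad; the trigger is released (below 0.04 rad) (x of module_mate in the frame of nest_mate above -0.003 m and y of module_mate in the frame of nest_mate between -0.005 and 0.005 m and z of module_mate in the frame of nest_mate between -0.004 and 0.004 m and angle between the x axis of module and the x axis of nest, either way round below 0.06 rad and angle between module's own z axis and vertical below 0.05 rad and linear speed of module below 0.02 m/s and value of joint trigger below 0.04 rad); the robot touches nothing.
It fails at once if the trigger squeezed (over 0.15 rad) while the module is still more than 10 mm from its neighbour (value of joint trigger above 0.15 rad and distance between module_mate and nest_mate above 0.01 m).
It fails at once if the module dropped or slammed (over 0.6 m/s within 30 mm of the bench) (height (world z) of module below 0.03 m and linear speed of module above 0.6 m/s).
It fails at once if a bystander shifted more than 30 mm (distance of any of short_module, board, multimeter, screwdriver, cutters, spool from where it was at the start of the episode above 0.03 m).
It also fails if it takes over 48 s, if anything falls off the work surface, if the arm or the gripper's body presses on something with over 40 N, if the wrist force passes 120 N, or if a joint passes its speed limit or range.

## Working session

There is one attempt and no reset: what is moved stays moved. The work goes in short steps, Python scripts to look and compute and a tool call to move; the robot and the scene stay as the last step left them, time stands still between calls to the robot, and variables do not carry over. Pictures are saved under pics/ and viewed, at most 10 in all, crops included, and the job is handed in when it is done.

Besides the shell and the picture viewer there is one more tool, called after ">>>" by a JSON object that holds its "method" and its "body". apply_moves: Moves the arm, as the interface text tells. Its arguments: {"type":"object","properties":{"series":{"type":"string"},"squeeze":{"type":"number"}},"required":["series"]}

```bash
mkdir -p pics; cat > h.py <<'E'
from bench import sense,snapshot,hand_in,grip_depth
import numpy as np,cv2
def P(s):  # world point map from depth
    K=np.array(s["intrinsics"]);T=np.array(s["extrinsics"]) if "extrinsics" in s else s["T"]
    d=s["depth"];v,u=np.indices(d.shape)
    c=np.stack([(u-K[0,2])/K[0,0]*d,(v-K[1,2])/K[1,1]*d,d],-1)
    return c@T[:3,:3].T+T[:3,3]
def rot(rpy):
    from scipy.spatial.transform import Rotation as R
    return R.from_euler('xyz',rpy,degrees=True).as_matrix()
def wrist():
    st=sense();s=snapshot("wrist")
    B=np.eye(4);B[:3,:3]=rot(st["tcp_rot"]);B[:3,3]=st["tool_pos"]
    s["T"]=B@np.array(s["tool_from_camera"]);return s
def ray(s,uv,z):
    K=np.array(s["intrinsics"]);T=np.array(s["extrinsics"]) if "extrinsics" in s else s["T"]
    uv=np.atleast_2d(np.array(uv,float));r=np.c_[(uv[:,0]-K[0,2])/K[0,0],(uv[:,1]-K[1,2])/K[1,1],np.ones(len(uv))]@T[:3,:3].T
    return T[:3,3]+r*((z-T[2,3])/r[:,2])[:,None]
E
python3 - <<'E'
from h import *
print(sense(),grip_depth)
for n in("top","scene"):
    s=snapshot(n);cv2.imwrite(f"pics/{n}.png",cv2.resize(s["frame"],None,fx=1.5,fy=1.5));np.savez(n,**s)
    print(n,s["intrinsics"],s["extrinsics"])
E
```

```text
{'time': 0.0, 'joint_pos': array([ 7.17111371e+01,  7.51303058e+00,  8.53313187e+01, -2.36671473e-03,
        8.72620352e+01, -4.89161287e+00]), 'qd': array([ 0.02088179, -0.014026  , -0.04988098, -0.01021785, -0.06531743,
        0.05064338]), 'joint_efforts': array([ 2.66584226e-03, -5.69408834e+01, -5.00549591e+01,  1.08050128e-05,
        1.49672624e-02,  4.32974147e-06]), 'tool_pos': array([138.82064304, 583.13787701, 230.24655363]), 'tcp_rot': array([-1.79893801e+02, -6.71632666e-03,  1.66602859e+02]), 'ft_force': array([-0.30399059, -1.49377793,  0.04560404]), 'wrist_torque': array([-0.01374201, -0.03652627,  0.01206826]), 'grip_force': 0.0, 'finger_gap': 85.26281429014949} 18.700000000000003
top [[450.72415738   0.         256.57354183]
 [  0.         450.72415738 190.56270325]
 [  0.           0.           1.        ]] [[ 7.98325680e-03 -9.77106174e-01  2.12602428e-01  2.73007857e+02]
 [-9.99967356e-01 -8.06584806e-03  4.78857432e-04  7.88165534e+01]
 [ 1.24692433e-03 -2.12599310e-01 -9.77138669e-01  1.24270095e+03]
 [ 0.00000000e+00  0.00000000e+00  0.00000000e+00  1.00000000e+00]]
scene [[484.99013664   0.         260.92792517]
 [  0.         484.99013664 190.01597464]
 [  0.           0.           1.        ]] [[-6.21852261e-01  4.96519425e-01 -6.05613925e-01  1.42917017e+03]
 [ 7.82884340e-01  4.13685725e-01 -4.64710911e-01  7.66868618e+02]
 [ 1.97958418e-02 -7.63107189e-01 -6.45968686e-01  1.04060580e+03]
 [ 0.00000000e+00  0.00000000e+00  0.00000000e+00  1.00000000e+00]]
```

View pics/top.png

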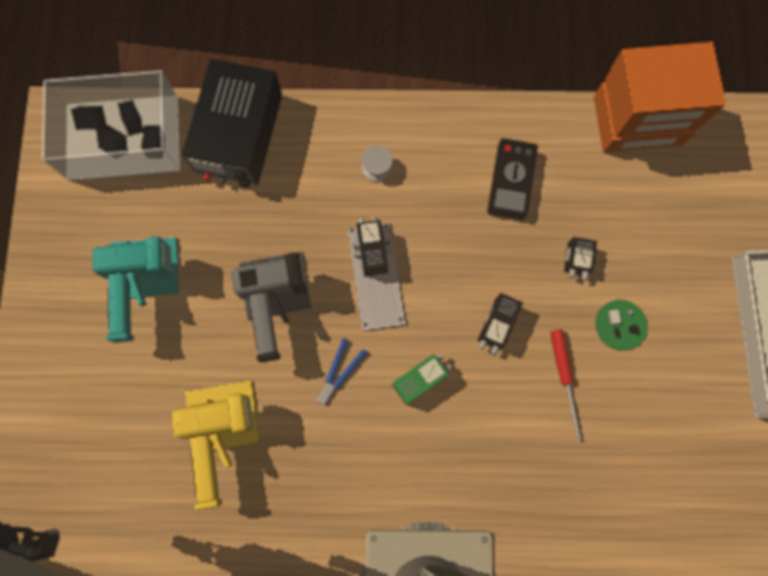

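View pics/scene.png

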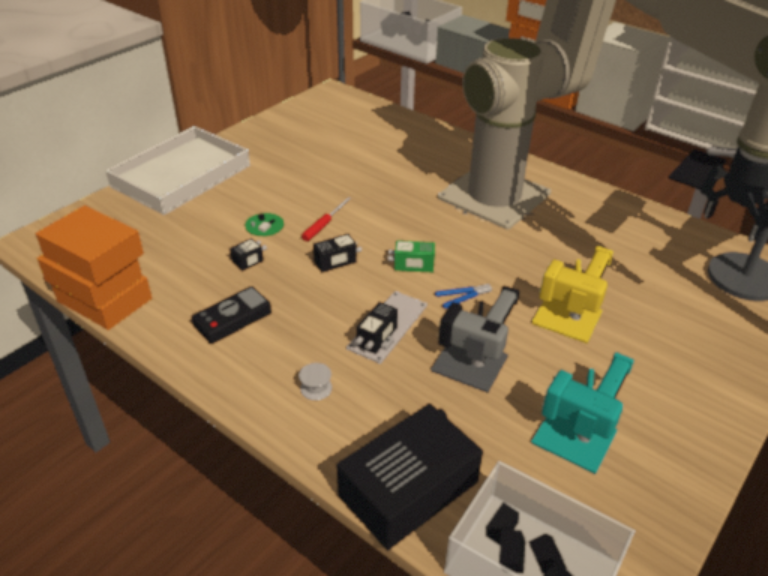

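The top view (1.5x) shows the module at (500,325) with its posts toward the robot. The plate is at (377,290), with its free half toward the robot. The grey scanner is at (270,290), its grip pointing toward the robot and its trigger on the right (-y). The scene view agrees, and the cutters lie at (340,370) between grip and plate.

```bash
python3 - <<'E'
from h import *
s=dict(np.load("top.npz"));p=P(s)
def box(name,u0,u1,v0,v1,zl,zh):
    u0,u1,v0,v1=[int(x/1.5) for x in(u0,u1,v0,v1)]
    q=p[v0:v1,u0:u1].reshape(-1,3);q=q[(q[:,2]>zl)&(q[:,2]<zh)]
    r=cv2.minAreaRect(q[:,:2].astype(np.float32));print(name,len(q),np.median(q[:,2]).round(1),np.round(cv2.boxPoints(r),0).tolist(),np.round(r[0],1),np.round(r[1],1),round(r[2],1))
box("bench",600,700,450,500,-30,30)
box("module",465,535,280,365,45,65)
box("clamped",345,400,205,290,52,75)
box("plate",340,415,215,340,4,14)
box("grip",240,290,300,365,85,105)
box("head",225,315,240,320,105,125)
box("trig",270,295,290,335,60,94)
E
```

```text
bench 2171 -1.9 [[163.0, -303.0], [165.0, -484.0], [248.0, -484.0], [247.0, -302.0]] [ 205.6 -393.1] [ 83.  181.5] 0.4
module 581 53.2 [[423.0, -131.0], [505.0, -169.0], [524.0, -127.0], [442.0, -89.0]] [ 473.5 -129. ] [46.2 90.6] 65.6
clamped 543 61.2 [[559.0, 120.0], [567.0, 75.0], [655.0, 89.0], [648.0, 134.0]] [607.3 104.5] [89.9 46. ] 9.2
plate 1101 6.8 [[439.0, 40.0], [679.0, 31.0], [684.0, 164.0], [444.0, 173.0]] [561.4 102.1] [132.5 239.8] 87.9
grip 585 93.2 [[391.0, 297.0], [402.0, 237.0], [508.0, 257.0], [496.0, 316.0]] [449.1 276.6] [107.6  60.8] 10.6
head 773 109.1 [[497.0, 337.0], [521.0, 217.0], [580.0, 229.0], [557.0, 348.0]] [538.6 282.7] [ 60.3 121.5] 11.1
trig 151 88.6 [[438.0, 252.0], [521.0, 242.0], [525.0, 277.0], [442.0, 288.0]] [481.4 264.6] [36.1 83.6] 82.9
```

>>> {"method": "apply_moves", "body": {"series": "-.109 -.082 0 0 -1;-.109 -.082 0 0 -1;-.109 -.082 0 0 -1;-.109 -.082 0 0 -1;-.109 -.082 0 0 -1", "squeeze": 40}}

```text
time: 0.52
tool_pos: [270.0, 424.4, 230.8]
tcp_rot: [-180.0, -0.0, 166.6]
ft_force: [1.2, 1.0, -0.2]
finger_gap: 84.9
grip_force: 0.0
```

>>> {"method": "apply_moves", "body": {"series": "-.109 -.082 0 0 -1;-.109 -.082 0 0 -1;-.109 -.082 0 0 -1;-.109 -.082 0 0 -1;-.109 -.082 0 0 -1"}}

```text
time: 0.93
tool_pos: [400.8, 266.8, 231.1]
tcp_rot: [-180.0, -0.0, 166.6]
ft_force: [0.6, 0.4, 0.1]
finger_gap: 85.0
grip_force: 0.0
```

>>> {"method": "apply_moves", "body": {"series": "-.055 -.123 0 0 -1;-.055 -.123 0 0 -1;-.055 -.123 0 0 -1;-.055 -.123 0 0 -1;-.055 -.123 0 0 -1"}}

```text
time: 1.35
tool_pos: [437.3, 68.1, 231.0]
tcp_rot: [-180.0, -0.0, 166.6]
ft_force: [0.6, -0.0, 0.2]
finger_gap: 85.2
grip_force: 0.0
```

>>> {"method": "apply_moves", "body": {"series": "-.055 -.123 0 0 -1;-.055 -.123 0 0 -1;-.055 -.123 0 0 -1;-.055 -.123 0 0 -1;-.055 -.123 0 0 -1"}}

```text
time: 1.77
tool_pos: [474.8, -130.6, 231.1]
tcp_rot: [180.0, -0.0, 166.6]
ft_force: [0.7, 0.7, -0.5]
finger_gap: 85.5
grip_force: 0.0
```

>>> {"method": "apply_moves", "body": {"series": "0 0 0 .05 -1;0 0 0 .05 -1;0 0 0 0 -1"}}

```text
time: 2.02
tool_pos: [474.7, -129.4, 230.6]
tcp_rot: [-180.0, -0.1, 154.8]
ft_force: [-0.4, 0.8, -1.2]
finger_gap: 85.3
grip_force: 0.0
```

```bash
python3 - <<'E'
from h import *
s=wrist();cv2.imwrite("pics/w1.png",s["frame"]);np.savez("w1",**s)
print(s["tool_from_camera"],s["intrinsics"]);p=P(s);st=sense();print(st["tool_pos"],st["tcp_rot"],st["joint_pos"])
q=p.reshape(-1,3);q=q[(q[:,2]>44)&(q[:,2]<64)&(np.hypot(q[:,0]-473,q[:,1]+129)<75)]
r=cv2.minAreaRect(q[:,:2].astype(np.float32));print(len(q),np.median(q[:,2]),np.round(cv2.boxPoints(r)).tolist(),r)
E
```

```text
[[ 4.66982322e-05 -9.62915823e-01 -2.69801995e-01  6.75667799e+01]
 [ 9.99999983e-01  9.24078102e-05 -1.56717563e-04 -1.47189995e-01]
 [ 1.75837632e-04 -2.69801983e-01  9.62915811e-01 -1.42410328e+02]
 [ 0.00000000e+00  0.00000000e+00  0.00000000e+00  1.00000000e+00]] [[324.98082849   0.         260.68375751]
 [  0.         324.98082849 186.48127608]
 [  0.           0.           1.        ]]
[ 474.76501686 -128.85604666  230.75826974] [-1.79999057e+02 -6.28069149e-02  1.55174002e+02] [-2.11611703e+01 -9.41271366e+00  1.02016035e+02  3.07639163e-03
  8.74594175e+01 -8.63353105e+01]
4040 54.93602702356807 [[424.0, -133.0], [506.0, -170.0], [525.0, -129.0], [443.0, -92.0]] ((474.2265319824219, -130.892822265625), (45.64729690551758, 90.11572265625), 65.65965270996094)
```

View pics/w1.png

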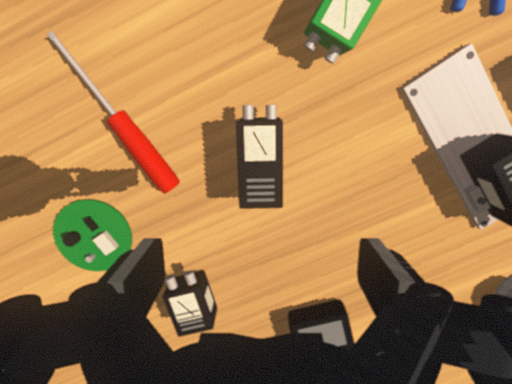

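The wrist view shows the module at (260,165), posts up, 90 x 46 mm with its top at z 55. That matches the top view, and nothing is in the fingers' way. Descending.

>>> {"method": "apply_moves", "body": {"series": "0 -.007 .13 0 -1;0 0 .13 0 -1;0 0 .13 0 -1;0 0 .13 0 -1;0 0 .11 0 -1"}}

```text
time: 2.48
tool_pos: [473.1, -129.3, 39.7]
tcp_rot: [-180.0, -0.1, 155.5]
ft_force: [0.1, -0.3, -0.3]
finger_gap: 85.9
grip_force: 0.0
```

>>> {"method": "apply_moves", "body": {"series": "0 0 .05 0 -1;0 0 .03 0 -1;0 0 0 0 1;0 0 0 0 1;0 0 0 0 1"}}

```text
time: 2.9
tool_pos: [475.8, -130.8, 20.2]
tcp_rot: [180.0, 0.2, 155.2]
ft_force: [-1.2, 0.4, -0.2]
finger_gap: 51.7
grip_force: 0.0
```

>>> {"method": "apply_moves", "body": {"series": "0 0 0 0 1;0 0 0 0 1;0 0 0 0 1;0 0 0 0 1;0 0 0 0 1"}}

```text
time: 3.32
tool_pos: [476.1, -131.1, 20.5]
tcp_rot: [180.0, 0.2, 155.2]
ft_force: [-1.0, 0.4, 8.0]
finger_gap: 45.1
grip_force: 43.1
```

>>> {"method": "apply_moves", "body": {"series": "0 0 -.03 0 1;0 0 -.06 0 1;0 0 -.12 -.0594 1;0 0 -.12 -.0594 1;0 0 -.12 -.0594 1"}}

```text
time: 3.73
tool_pos: [473.2, -130.1, 154.7]
tcp_rot: [180.0, -0.1, 175.9]
ft_force: [1.5, -0.9, -4.0]
finger_gap: 45.6
grip_force: 42.3
```

>>> {"method": "apply_moves", "body": {"series": "0 0 -.12 -.0594 1;0 0 -.12 -.0594 1;-.095 .066 0 0 1;-.095 .066 0 0 1;-.095 .066 0 0 1"}}

```text
time: 4.15
tool_pos: [550.1, -57.7, 227.2]
tcp_rot: [-180.0, 0.1, -170.9]
ft_force: [-0.5, -0.9, -4.1]
finger_gap: 45.3
grip_force: 42.5
```

>>> {"method": "apply_moves", "body": {"series": "-.095 .066 0 0 1;-.095 .066 0 0 1;0 0 0 0 1;0 0 0 0 1"}}

```text
time: 4.48
tool_pos: [599.2, -8.4, 224.6]
tcp_rot: [180.0, -0.1, -170.7]
ft_force: [-0.4, -0.8, -3.8]
finger_gap: 45.5
grip_force: 42.6
```

```bash
python3 - <<'E'
from h import *
s=wrist();cv2.imwrite("pics/w2.png",s["frame"]);np.savez("w2",**s)
p=P(s);st=sense();print(st["tool_pos"],st["tcp_rot"],st["finger_gap"],st["grip_force"])
q=p.reshape(-1,3)
def rect(m):
    r=cv2.minAreaRect(q[m][:,:2].astype(np.float32));print(m.sum(),np.median(q[m][:,2]),np.round(cv2.boxPoints(r),1).tolist(),r)
d=np.hypot(q[:,0]-607,q[:,1]-103)
rect((q[:,2]>58)&(q[:,2]<68)&(d<75))
B=s["T"]@np.linalg.inv(np.array(s["tool_from_camera"]))
t=(q-B[:3,3])@B[:3,:3]   # tool frame
m=(t[:,2]>-50)&(t[:,2]<-15)&(abs(t[:,1])<35)&(t[:,0]>-60)&(t[:,0]<50)
r=cv2.minAreaRect(t[m][:,:2].astype(np.float32));print("held",m.sum(),np.median(t[m][:,2]),np.round(cv2.boxPoints(r),1).tolist(),r)
E
```

```text
[598.65660078  -9.45330793 224.85339279] [ 1.79992290e+02 -1.05348815e-01 -1.70730263e+02] 45.218374609241 42.562063336372375
4129 62.9107235043798 [[560.2000122070312, 118.80000305175781], [567.5, 73.0999984741211], [656.5999755859375, 87.30000305175781], [649.2999877929688, 133.0]] ((608.4117431640625, 103.02434539794922), (90.22917938232422, 46.31425857543945), 9.055750846862793)
held 25551 -34.47186433278082 [[-25.399999618530273, -34.900001525878906], [46.900001525878906, -35.20000076293945], [47.20000076293945, 34.79999923706055], [-25.100000381469727, 35.099998474121094]] ((10.918754577636719, -0.017993927001953125), (69.96741485595703, 72.26152038574219), 89.763916015625)
```

View pics/w2.png

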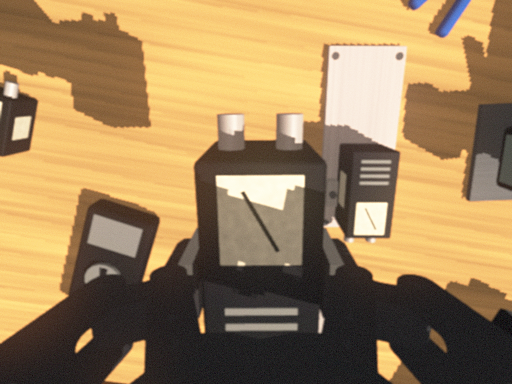

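The wrist view shows the clamped module at (367,190), 90 x 46 mm with its top at z 63, and the free half above it at (363,95). The held module sits square in the fingers with posts up. I'll pre-position 10 mm short of the butt joint and lower.

>>> {"method": "apply_moves", "body": {"series": ".059 .091 0 0 1;.059 .091 0 0 1;.059 .091 0 0 1;.059 .091 0 0 1;0 0 .09 0 1"}}

```text
time: 4.95
tool_pos: [511.5, 89.4, 204.4]
tcp_rot: [179.9, 0.5, -170.7]
ft_force: [2.1, -0.2, -3.7]
finger_gap: 45.7
grip_force: 43.2
```

>>> {"method": "apply_moves", "body": {"series": "0 0 .12 0 1;0 0 .13 0 1;0 0 .13 0 1;0 0 .08 0 1;0 0 .05 0 1"}}

```text
time: 5.37
tool_pos: [508.4, 85.2, 41.8]
tcp_rot: [180.0, -0.3, -170.9]
ft_force: [0.7, 0.0, -4.3]
finger_gap: 45.2
grip_force: 42.9
```

>>> {"method": "apply_moves", "body": {"series": "0 0 .03 0 1;0 0 .01 0 1;0 0 0 0 1;0 0 0 0 1"}}

```text
time: 5.7
tool_pos: [512.9, 86.2, 34.9]
tcp_rot: [-180.0, 0.1, -170.8]
ft_force: [-0.6, -0.5, -3.8]
finger_gap: 45.7
grip_force: 42.9
```

>>> {"method": "apply_moves", "body": {"series": "0 0 .01 0 1;0 0 0 0 1;-.01 0 0 0 1;-.01 0 0 0 1;0 0 0 0 1"}}

```text
time: 6.12
tool_pos: [518.8, 87.6, 30.9]
tcp_rot: [-180.0, 0.1, -170.8]
ft_force: [-0.6, 1.3, -4.1]
finger_gap: 45.8
grip_force: 43.0
```

```bash
python3 - <<'E'
from h import *
a=[]
for i in range(4):
    s=wrist();a.append(sense()["tool_pos"])
np.savez("w3",**s)
print(np.array(a).round(1));cv2.imwrite("pics/w3.png",s["frame"])
s=snapshot("top");p=P(s)
def edge(u0,u1,v0,v1,zl,zh):
    q=p[v0:v1,u0:u1].reshape(-1,3);q=q[(q[:,2]>zl)&(q[:,2]<zh)];print(len(q),np.round(cv2.minAreaRect(q[:,:2].astype(np.float32))[0],1) if len(q) else 0)
c=s["frame"][120:240,200:300];cv2.imwrite("pics/t3.png",cv2.resize(c,None,fx=5,fy=5))
E
```

```text
[[518.4  87.6  30.7]
 [518.   87.5  30.5]
 [517.8  87.5  30.3]
 [517.7  87.5  30.2]]
```

View pics/w3.png

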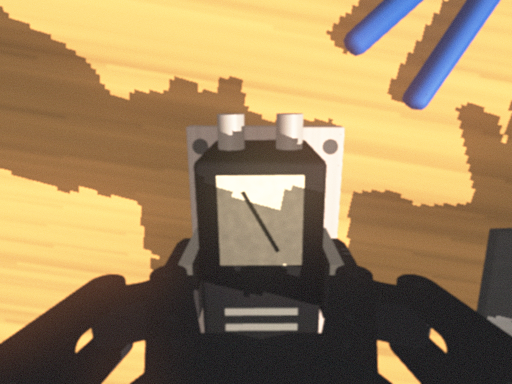

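The plate's far end shows at columns 187–344, with its centre at 265, while the module is centred at 260. So the module sits about 2 mm too far to -y. I'll correct that, then creep forward until contact.

>>> {"method": "apply_moves", "body": {"series": "0 .006 0 0 1;-.005 0 0 0 1;-.005 0 0 0 1;0 0 0 0 1"}}

```text
time: 6.7
tool_pos: [520.8, 89.8, 30.4]
tcp_rot: [-180.0, 0.0, -170.8]
ft_force: [-0.2, 0.1, -3.4]
finger_gap: 45.6
grip_force: 43.0
```

>>> {"method": "apply_moves", "body": {"series": "-.004 0 0 0 1;0 0 0 0 1;0 0 0 0 1"}}

```text
time: 6.95
tool_pos: [521.1, 89.9, 30.0]
tcp_rot: [180.0, -0.1, -170.8]
ft_force: [-4.7, -1.0, -2.3]
finger_gap: 45.9
grip_force: 43.1
```

>>> {"method": "apply_moves", "body": {"series": "0 0 .004 0 1;0 0 .002 0 1;0 0 0 0 1"}}

```text
time: 7.2
tool_pos: [521.1, 89.8, 28.6]
tcp_rot: [-180.0, -0.1, -170.8]
ft_force: [-5.7, -1.4, 2.2]
finger_gap: 45.7
grip_force: 43.7
```

>>> {"method": "apply_moves", "body": {"series": "-.002 0 .003 0 1;0 0 0 0 1;0 0 0 0 1"}}

```text
time: 7.45
tool_pos: [521.1, 89.8, 28.6]
tcp_rot: [180.0, -0.2, -170.8]
ft_force: [-16.2, -2.2, 14.2]
finger_gap: 45.5
grip_force: 45.1
```

>>> {"method": "apply_moves", "body": {"series": "0 0 -.002 0 -1;0 0 0 0 -1;0 0 0 0 -1;0 0 0 0 -1;0 0 0 0 -1"}}

```text
time: 7.87
tool_pos: [522.6, 90.0, 28.4]
tcp_rot: [-180.0, 0.0, -170.8]
ft_force: [-0.0, -0.8, 0.2]
finger_gap: 85.4
grip_force: 0.0
```

>>> {"method": "apply_moves", "body": {"series": "0 0 0 0 -1;0 0 -.08 0 -1;0 0 -.12 0 -1;0 0 -.13 0 -1;0 0 -.13 0 -1"}}

```text
time: 8.28
tool_pos: [521.4, 89.9, 167.1]
tcp_rot: [180.0, -0.1, -170.8]
ft_force: [1.5, 0.3, 0.1]
finger_gap: 85.4
grip_force: 0.0
```

>>> {"method": "apply_moves", "body": {"series": "0 0 -.13 0 -1;0 .08 -.1 0 -1;0 .13 0 0 -1;0 .13 0 0 -1;0 0 0 0 -1"}}

```text
time: 8.7
tool_pos: [505.0, 196.5, 236.3]
tcp_rot: [179.8, 0.1, -170.6]
ft_force: [0.6, -0.3, -0.7]
finger_gap: 85.7
grip_force: 0.0
```

```bash
python3 - <<'E'
from h import *
s=wrist();cv2.imwrite("pics/w4.png",s["frame"]);np.savez("w4",**s)
p=P(s);st=sense();print(st["tool_pos"],st["tcp_rot"],st["finger_gap"])
q=p.reshape(-1,3)
def rect(n,m):
    r=cv2.minAreaRect(q[m][:,:2].astype(np.float32));print(n,m.sum(),np.median(q[m][:,2]).round(1),np.round(cv2.boxPoints(r),1).tolist(),np.round(r[0],1),np.round(r[1],1),r[2])
e=np.array([.9875,.1574]);d=q[:,:2]-[564,95.9];a=d@e;b=d@[-e[1],e[0]]
k=(q[:,2]>57)&(q[:,2]<68)&(abs(b)<50)
rect("loose",k&(a<-5)&(a>-110));rect("clamped",k&(a>5)&(a<110));rect("both",k&(abs(a)<110))
S=np.array([538,280])
rect("head",(q[:,2]>105)&(q[:,2]<122)&(np.hypot(q[:,0]-S[0],q[:,1]-S[1])<90))
rect("grip",(q[:,2]>88)&(q[:,2]<102)&(np.hypot(q[:,0]-440,q[:,1]-272)<70))
E
```

```text
[505.21772423 193.89779635 235.59299773] [ 1.79943553e+02  4.39804488e-02 -1.70567121e+02] 85.44917337960449
loose 4053 62.9 [[471.20001220703125, 104.5], [478.70001220703125, 58.900001525878906], [562.7999877929688, 72.69999694824219], [555.2999877929688, 118.4000015258789]] [517.   88.6] [85.3 46.3] 9.333023071289062
clamped 2073 62.9 [[565.0999755859375, 120.0], [572.7000122070312, 74.30000305175781], [656.0, 88.19999694824219], [648.4000244140625, 133.89999389648438]] [610.6 104.1] [84.4 46.3] 9.465570449829102
both 6537 62.9 [[471.20001220703125, 104.5], [478.70001220703125, 58.79999923706055], [656.0, 88.0], [648.4000244140625, 133.6999969482422]] [563.6  96.3] [179.7  46.3] 9.354639053344727
head 6407 110.1 [[495.5, 334.3999938964844], [521.5, 215.10000610351562], [581.4000244140625, 228.1999969482422], [555.2999877929688, 347.5]] [538.4 281.3] [ 61.2 122.2] 12.329906463623047
grip 5629 95.2 [[391.29998779296875, 295.0], [402.8999938964844, 234.5], [514.2000122070312, 255.8000030517578], [502.6000061035156, 316.29998779296875]] [452.8 275.4] [113.4  61.6] 10.841536521911621
```

View pics/w4.png

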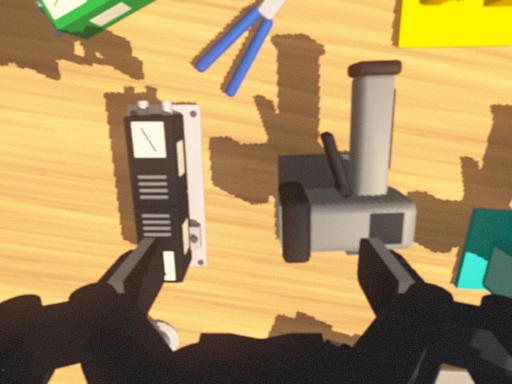

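The pair is flush: together they measure 179.7 x 46.3 mm. The wrist view also shows the scanner, with its grip at (372,130) and its trigger at (335,160). I'll refine the grip and trigger from the same data.

```bash
python3 - <<'E'
from h import *
s=dict(np.load("w4.npz"));p=P(s)
def rect(n,x):
    r=cv2.minAreaRect(x[:,:2].astype(np.float32));print(n,len(x),np.median(x[:,2]).round(1),np.round(cv2.boxPoints(r),1).tolist(),np.round(r[0],1),np.round(r[1],1),round(r[2],2))
roi=p[60:200,343:410].reshape(-1,3);g=roi[(roi[:,2]>80)&(roi[:,2]<100)]
rect("grip",g)
bar=p[80:185,343:410].reshape(-1,3);bar=bar[(bar[:,2]>93)&(bar[:,2]<100)];rect("bar",bar)
# centreline of bar
vx=cv2.fitLine(bar[:,:2].astype(np.float32),cv2.DIST_L2,0,.01,.01).ravel();print("line",vx,np.degrees(np.arctan2(vx[1],vx[0])))
t=p[125:200,315:350].reshape(-1,3);t=t[(t[:,2]>86)&(t[:,2]<94)];rect("trig",t)
h=p[175:265,275:420].reshape(-1,3);h=h[h[:,2]>98];rect("head",h)
for yaw in (10.9,11.5,12.3):
    c,sn=np.cos(np.radians(yaw)),np.sin(np.radians(yaw));R=np.array([[c,-sn],[sn,c]])
    hx=h[:,:2]@R;bx=bar[:,:2]@R;gx=g[:,:2]@R;tx=t[:,:2]@R
    f=lambda a:np.percentile(a,[.5,99.5],axis=0).round(1).tolist()
    print(yaw,"head",f(hx),"bar",f(bx),"grip",f(gx),"trig",f(tx))
E
```

```text
grip 5929 95.2 [[387.5, 311.79998779296875], [400.29998779296875, 250.1999969482422], [518.7999877929688, 274.8999938964844], [506.0, 336.5]] [453.2 293.3] [121.1  63. ] 11.78
bar 3359 95.5 [[407.20001220703125, 296.29998779296875], [414.20001220703125, 255.6999969482422], [503.0, 271.0], [496.0, 311.6000061035156]] [455.1 283.7] [90.1 41.2] 9.79
line [9.7907704e-01 2.0348990e-01 4.5230453e+02 2.8794034e+02] 11.741113
trig 771 91.6 [[456.6000061035156, 268.8999938964844], [462.8999938964844, 238.0], [521.2000122070312, 249.8000030517578], [514.9000244140625, 280.70001220703125]] [488.9 259.4] [59.4 31.5] 11.45
head 8059 110.2 [[400.79998779296875, 304.70001220703125], [438.0, 184.39999389648438], [586.0999755859375, 230.10000610351562], [548.9000244140625, 350.5]] [493.4 267.4] [155. 126.] 17.18
10.9 head [[464.9, 98.2], [610.5, 233.9]] bar [[455.7, 183.5], [545.2, 211.9]] grip [[440.7, 172.5], [558.4, 226.1]] trig [[500.1, 147.8], [558.8, 178.2]]
11.5 head [[465.9, 93.3], [611.8, 227.8]] bar [[457.8, 178.4], [547.2, 206.5]] grip [[442.7, 166.8], [560.4, 220.2]] trig [[501.8, 142.0], [560.5, 172.3]]
12.3 head [[467.2, 86.8], [613.4, 219.6]] bar [[460.4, 171.2], [549.9, 199.6]] grip [[445.4, 159.2], [563.3, 212.4]] trig [[503.8, 134.2], [562.5, 164.6]]
```

>>> {"method": "apply_moves", "body": {"series": "0 0 0 -.02 -1;.022 .099 0 0 -1;.022 .099 0 0 -1;.022 .099 0 0 -1;0 0 0 0 -1", "squeeze": 25}}

```text
time: 9.17
tool_pos: [466.9, 277.2, 234.9]
tcp_rot: [179.9, -0.1, -168.4]
ft_force: [-0.0, -0.2, -0.1]
finger_gap: 85.5
grip_force: 0.0
```

>>> {"method": "apply_moves", "body": {"series": "0 0 0 0 -1;0 0 0 0 -1"}}

```text
time: 9.33
tool_pos: [469.0, 273.3, 234.9]
tcp_rot: [-180.0, -0.0, -168.5]
ft_force: [-0.5, 0.1, -0.5]
finger_gap: 85.8
grip_force: 0.0
```

>>> {"method": "apply_moves", "body": {"series": "0 0 .07 0 -1;0 0 .12 0 -1;0 0 .12 0 -1;0 0 .02 0 -1;0 0 0 0 -1"}}

```text
time: 9.75
tool_pos: [467.0, 271.8, 133.0]
tcp_rot: [-179.9, -0.4, -168.6]
ft_force: [-0.2, 0.3, -0.2]
finger_gap: 85.3
grip_force: 0.0
```

>>> {"method": "apply_moves", "body": {"series": "0 0 0 0 -1;0 0 0 0 -1"}}

```text
time: 9.92
tool_pos: [470.6, 274.3, 139.0]
tcp_rot: [180.0, 0.2, -168.6]
ft_force: [0.7, -0.4, 0.0]
finger_gap: 85.5
grip_force: 0.0
```

>>> {"method": "apply_moves", "body": {"series": ".007 .011 0 0 -1;0 0 .09 0 -1;0 0 .09 0 -1;0 0 .06 0 -1;0 0 .015 0 -1"}}

```text
time: 10.33
tool_pos: [464.7, 276.5, 57.8]
tcp_rot: [-180.0, -0.2, -168.5]
ft_force: [-1.4, -0.5, -1.0]
finger_gap: 85.5
grip_force: 0.0
```

>>> {"method": "apply_moves", "body": {"series": "0 0 0 0 -1;0 0 0 0 -1;0 0 0 0 -1"}}

```text
time: 10.58
tool_pos: [467.6, 277.7, 62.1]
tcp_rot: [180.0, 0.2, -168.5]
ft_force: [-0.3, 0.3, 0.4]
finger_gap: 85.4
grip_force: 0.0
```

```bash
python3 - <<'E'
from h import *
s=wrist();cv2.imwrite("pics/w5.png",s["frame"]);s=wrist();st=sense();print(st["tool_pos"],st["tcp_rot"])
p=P(s);B=s["T"]@np.linalg.inv(np.array(s["tool_from_camera"]))
t=((p.reshape(-1,3)-B[:3,3])@B[:3,:3]);w=p.reshape(-1,3)
for x0 in (20,30,40,50):  # slices toward the grip end
    m=(abs(t[:,0]-x0)<2)&(w[:,2]>86)&(w[:,2]<99)&(abs(t[:,1])<60);print(x0,m.sum(),np.percentile(t[m][:,1],[1,99]).round(1) if m.any() else 0)
E
```

```text
[467.42415721 277.5935084   61.73555574] [ 179.95468326    0.18302004 -168.52559186]
20 876 [-1.2 30.7]
30 928 [-1.6 30.6]
40 1022 [-1.6 30.6]
50 1061 [-1.9 29.7]
```

View pics/w5.png

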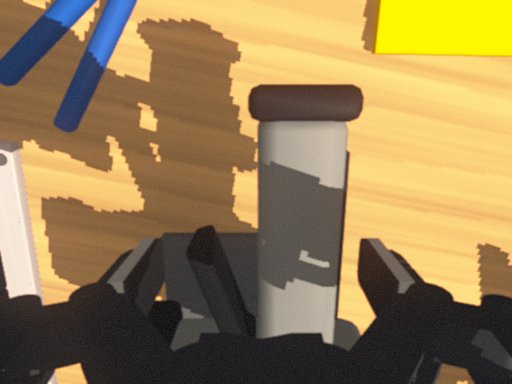

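The grip spans tool y -1.4 to 30.6 mm, between the fingers, with the trigger inside the left finger at (215,270). I'll shift 8 mm to the squeeze point, close and hold.

>>> {"method": "apply_moves", "body": {"series": "0 .015 0 0 -1;0 .012 0 0 -1;0 0 0 0 1;0 0 0 0 1;0 0 0 0 1"}}

```text
time: 11.1
tool_pos: [464.6, 284.4, 59.8]
tcp_rot: [-179.9, -0.0, -168.5]
ft_force: [-0.0, -4.6, 4.0]
finger_gap: 51.5
grip_force: 2.3
```

>>> {"method": "apply_moves", "body": {"series": "0 0 0 0 1;0 0 0 0 1;0 0 0 0 1;0 0 0 0 1;0 0 0 0 1"}}

```text
time: 11.52
tool_pos: [464.2, 286.1, 60.3]
tcp_rot: [179.9, 0.0, -168.5]
ft_force: [-4.9, 4.4, 5.9]
finger_gap: 43.4
grip_force: 31.1
```

The gap is 43.4 mm, so the trigger is fully squeezed. Holding, then releasing.

>>> {"method": "apply_moves", "body": {"series": "0 0 0 0 1;0 0 0 0 1;0 0 0 0 1;0 0 0 0 1;0 0 0 0 1"}}

```text
time: 11.93
tool_pos: [464.2, 286.1, 60.3]
tcp_rot: [179.9, 0.0, -168.5]
ft_force: [-3.7, 4.1, 4.7]
finger_gap: 43.2
grip_force: 31.1
```

>>> {"method": "apply_moves", "body": {"series": "0 0 0 0 1;0 0 0 0 1;0 0 0 0 1;0 0 0 0 1;0 0 0 0 1"}}

```text
time: 12.35
tool_pos: [464.2, 286.1, 60.3]
tcp_rot: [179.9, 0.0, -168.5]
ft_force: [-3.2, 3.7, 5.1]
finger_gap: 43.0
grip_force: 31.1
```

>>> {"method": "apply_moves", "body": {"series": "0 0 0 0 -1;0 0 0 0 -1;0 0 0 0 -1;0 0 0 0 -1;0 -.02 0 0 -1"}}

```text
time: 12.77
tool_pos: [465.4, 279.5, 59.7]
tcp_rot: [180.0, -0.0, -168.5]
ft_force: [0.6, 0.7, -1.3]
finger_gap: 85.3
grip_force: 0.0
```

>>> {"method": "apply_moves", "body": {"series": "0 0 0 0 -1;0 0 -.06 0 -1;0 0 -.12 0 -1;0 0 -.12 0 -1;0 0 -.12 0 -1"}}

```text
time: 13.18
tool_pos: [465.1, 278.5, 186.7]
tcp_rot: [-180.0, -0.1, -168.5]
ft_force: [0.7, 0.6, 0.3]
finger_gap: 85.7
grip_force: 0.0
```

>>> {"method": "apply_moves", "body": {"series": "0 0 -.12 0 -1;0 -.12 0 0 -1;0 -.12 0 0 -1;0 0 0 0 -1;0 0 0 0 -1"}}

```text
time: 13.6
tool_pos: [480.4, 206.9, 222.0]
tcp_rot: [180.0, 0.0, -168.7]
ft_force: [-1.0, 0.3, 0.1]
finger_gap: 85.5
grip_force: 0.0
```

```bash
python3 - <<'E'
from h import *
s=wrist();cv2.imwrite("pics/w6.png",s["frame"])
q=P(s).reshape(-1,3);print(sense()["tool_pos"])
e=np.array([.9875,.1574]);d=q[:,:2]-[564,95.9];a=d@e;b=d@[-e[1],e[0]]
k=(q[:,2]>57)&(q[:,2]<68)&(abs(b)<50)&(abs(a)<110)
print(cv2.minAreaRect(q[k][:,:2].astype(np.float32)))
E
```

```text
[480.06583874 207.89826959 221.69373437]
((563.1922607421875, 96.51690673828125), (179.39373779296875, 46.39716339111328), 9.460505485534668)
```

View pics/w6.png

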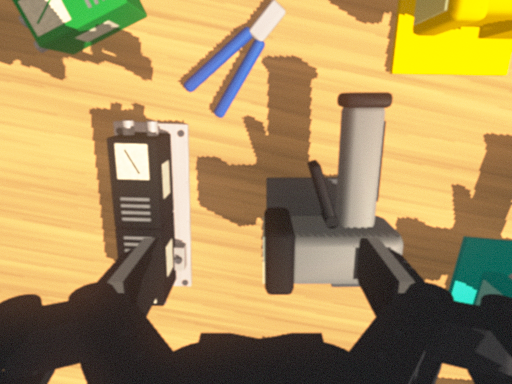

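The pair at (140,215) is still flush (179.4 x 46.4 mm). The trigger at (322,190) has sprung back out, and the arm is clear of everything. Handing in.

```bash
python3 -c "from bench import hand_in;print(hand_in())"
```

```text
the job is handed in; nothing more can be done
None
```

The module is butted flush on the plate (the pair measures 179.4 x 46.4 mm together), the scanner trigger was squeezed, held for about a second and released, and the job is handed in; no verdict came back.

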